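# Load the jar holder and back up its pivot bolt

### The arm

A 7-joint arm with a two-finger parallel gripper is mounted at the origin on a cart in front of the work surface, level with it; the furniture and walls round the work are solid. World frame = base frame: x ahead of the robot, y to its left, z up, the work surface at z = 0. Lengths are in mm, angles in degrees, forces in N, time in s.
With the tool pointing down it reaches from about 350 to 900 mm from the base axis. Payload 19.9 kg.
Tool frame: the origin (TCP) lies at the very end of the fingers, on their centre line; the grasp point (between the pads) lies 19 mm behind it; z points along the fingers, y is the line along which they close (so a half turn about z gives the same grasp; the last joint's range is limited). The gripper opens to 94 mm and grips with 3 to 60 N. Pads are 16 mm wide; open, the fingers measure 119 mm over their backs; the gripper's body (75 mm by 177 mm) begins 78 mm behind the grasp point.
Start: joints at [66.893, 23.915, -0.59, 92.452, 0.269, 63.638, -3.037], TCP at [221.216, -584.519, 205.425] pointing down, gripper open.
Joint ranges: [-161.28, 161.28], [-22.2, 115.67], [-73.04, 71.86], [3.21, 147.25], [-68.34, 248.33], [10.77, 114.83], [-161.83, 161.83]. Speed limits (degrees/s): [108.29, 108.29, 136.94, 136.94, 172.46, 172.46, 172.46].

### API

Orientations are given as [roll, pitch, yaw] about the fixed x, y, z axes, in that order (R = Rz(yaw) Ry(pitch) Rx(roll)).
In Python, from bench import arm, vision gives the robot as it stands.
- The arm moves only by the shell command python3 -m jog 'ROWS' [FORCE]. ROWS is a JSON object of lists of equal length, an entry for each row: "delta_pos": the shift along the tool's x, y, z in mm, a list of three; "twist": the turn, a rotation vector about the tool's x, y, z in rad, a list of three; "gripper": the opening, from 0 (shut) to 1 (fully open). A call has exactly 5 rows; each row shifts and turns the commanded pose from where the row before left it, along the tool's axes as they then stand; what a row does not reach is not made up. A row lasts 1/12 s, in which the tool goes at most 41.7 mm and 7.16 degrees, less where a joint would pass 70% of its speed; a pose out of reach is approached as far as the arm can. A call is refused whole if a number of a shift passes 41.7 or a number of a turn 0.125, either way. A call with a gripper value outside its range is refused whole. The fingers move at their own pace and stop on an object; FORCE is the grip in N (left out, the last holds). Time passes only in rows, so rows that do not move let the fingers close, or fill a call up. It gives the time, the measured TCP pose, the force, the opening and the grip force at its end, in the units of the state.
- arm.get_state(): the state, without advancing time (a new reading comes with each control period).
- vision.grab_frame(name): name is "scene" or "top"; returns the picture (420x560x3 uint8, red, green, blue); there is no depth.
- vision.get_calibration(name): a dict with "vfov" (degrees; the focal length in pixels is half the picture's height over the tangent of half this angle, whatever the lens; pixels are square), "cx", "cy" (the principal point, pixels), "xyz" and "attitude" of the camera in the world. Camera axes: x right, y up, looking along -z (the intrinsics and any distortion apply to the point x, -y, -z); pixel columns grow to the right and rows downward; lengths in mm; the calibration is good to about 2 mm. A picture is of the moment at which its call begins. get_calibration takes no time and is no camera call.
- arm.job_done(): hands the job in; it is judged then, once.
The state is a dict: "time_s": time; "joint_positions": joint angles; "joint_vel": joint speeds; "tau": joint torques, N m; "ee_pos": TCP position; "tool_rot": TCP orientation; "wrist_force": force on the tool from outside, world axes, zero at the start; "ft_torque": the same for the moment, N m; "finger_gap": opening from 0.0 (shut) to 1.0 (fully open); "gripper_force": force on a finger pad.
Only numpy, scipy, OpenCV 4.12 (cv2) and the standard library are available. Lean on these libraries where they do the work, as an engineer would, in place of code of your own. Each camera call takes 0.05 s, during which the arm holds its last target. There are 200 camera calls.

### The job

Stand the small white-capped jar in the cup of the sagging holder arm, all the way down, and let go of it. Then reach from above into the gap behind the front plate of the bracket, grip the hidden hexagon head of the pivot bolt firmly and turn the bolt by its head, without lifting the arm or jar themselves, until the arm is level and the jar upright. Finish still holding the head there against turning, touching neither arm nor jar, so that a colleague can tighten the nut at the front; leave the two beakers and the spanner alone.

Things in the scene. Friction and masses are not known exactly. Their poses are not given: they have to be found in the camera images.
- jar: round screw jar with a ribbed white cap, standing upright and loose on the bench left of the bracket; 75 mm tall, body 48 mm across (lowest 60 mm), cap 51 mm across (top 15 mm), about 55 g. Origin: centre of its underside, z up its axis.
- bracket: grey bracket fixed to the bench: base plate 116 x 120 x 8 mm with two upright plates, each 70 mm wide (y) and 6 mm thick, gap between them 48 mm (x -24..24), open at top and sides. Front plate (robot's side, -x) is 160 mm high with rounded top, rear plate 130 mm. Origin: on the bench under the middle of the base; x from front to rear plate, z up. The bolt lies along x, 125 mm above the bench.
- pivot (a joint): turn of the pivot bolt about the bracket's x axis, rad; bolt, head, nut and arm turn as one. 0 = arm level, cup upright; negative = cup end hangs down; -0.35 = on its lower stop, where its weight takes it; upper stop +0.20. The nut is loose, friction slight: arm and jar (about 0.11 N m) drop back to the stop unless the head is held; under some 20 N of grip they sag.
- bolt_head: hexagon bolt head, 24 mm across flats, 16 mm long, in the middle of the gap behind the front plate, hidden from the front. Origin: its centre, on the bolt axis. x along the bolt as the bracket's x; +y and -y square to the flats to grip, which are vertical when the arm is level. It turns with the arm: with the arm hanging, its z axis leans towards the cup side. 16 mm free to the rear plate; a round 20 mm spacer before it.
- holder_arm: flat aluminium bar, 30 mm high and 8 mm thick, in front of the front plate, running from the bolt towards the bracket's -y, with a cup at its end. Origin: as the bolt head's (on the bolt axis, in the middle of the gap); y along the bar (cup at -y), z square to the bar and up the cup's axis.
- cup_floor (a point): centre of the inner floor of the holder's cup, 135 mm from the bolt axis along the bar (-y), 68 mm in front of the head's centre (-x), 10 mm below the bar's middle line; z up the cup's axis. The cup is 53 mm wide inside, 26 mm deep, with a slightly flared rim 63 mm across outside.
- beaker_tall: bystander: upturned white beaker, 70 mm across, 100 mm tall. Origin: centre of its underside.
- beaker_short: bystander: upturned white beaker, 70 mm across, 85 mm tall. Origin: centre of its underside.
- spanner: bystander: steel combination spanner (ring one end, open jaw the other), 200 mm long, lying flat on the bench in front of the bracket, ready for the nut. Origin: below its middle; x along it.
Not all that is in view belongs to the job. Leave any brown or red look-alike of the jar alone.

How it is judged (in metres and radians):
On the way:
1. the jar stands fully down in the cup and is let go (x of jar in the frame of cup_floor between -0.006 and 0.006 m and y of jar in the frame of cup_floor between -0.006 and 0.006 m and z of jar in the frame of cup_floor between -0.005 and 0.005 m and angle between the z axis of jar and the z axis of holder_arm, either way round below 0.15 rad and contact force between the fingers and jar below 0.1 N and value of joint pivot below -0.2 rad), for 0.3 s.
At the end, for the whole second after the job is handed in: The jar is seated in the cup (within 6 mm, upright within 0.15 rad), the pivot is at rest within 0.1 rad of level, the fingers grip the bolt head (more than 3 N) and the robot touches neither the holder arm nor the jar (x of jar in the frame of cup_floor between -0.006 and 0.006 m and y of jar in the frame of cup_floor between -0.006 and 0.006 m and z of jar in the frame of cup_floor between -0.005 and 0.005 m and angle between the z axis of jar and the z axis of holder_arm, either way round below 0.15 rad and contact force between each of the fingers, the arm and jar below 0.3 N and contact force between each of the fingers, the arm and holder_arm below 0.3 N and value of joint pivot between -0.1 and 0.1 rad and velocity of joint pivot between -0.1 and 0.1 rad/s and angle between jar's own z axis and vertical below 0.15 rad and contact force between the fingers and bolt_head above 3 N); the arm keeps its last pose, push and grip.
It fails at once if the holder arm is raised by pushing or lifting the arm or the jar instead of turning the bolt head (value of joint pivot above -0.25 rad and (contact force between any of the fingers, the arm and jar above 1 N or contact force between any of the fingers, the arm and holder_arm above 1 N)).
It fails at once if a beaker or the spanner is shifted by more than 3 cm (distance of any of beaker_tall, beaker_short, spanner from where it was at the start of the episode above 0.03 m).
It also fails if it takes over 51 s, if anything falls off the work surface, if the arm or the gripper's body presses on something with over 40 N, if the wrist force passes 120 N, or if a joint passes its speed limit or range.

## Working session

There is one attempt and no reset: what is moved stays moved. The work goes in short steps, Python scripts to look and compute and a shell command to move; the robot and the scene stay as the last step left them, time stands still between calls to the robot, and variables do not carry over. Pictures are saved under pics/ and viewed, at most 10 in all, crops included, and the job is handed in when it is done.

```bash
mkdir -p pics; ls; python3 - <<'E'
from bench import arm, vision
import cv2
for n in("scene","top"):
    f=vision.grab_frame(n); cv2.imwrite(f"pics/{n}0.png",f[:,:,::-1]); print(n,vision.get_calibration(n))
print(arm.get_state())
E
```

```text
pics
scene {'vfov': 50.348357491873834, 'cx': 279.97863587137016, 'cy': 209.24709684233977, 'xyz': array([133.76515193, 812.56976243, 824.69064766]), 'attitude': array([  47.22418643,   -0.57877858, -151.66784427])}
top {'vfov': 57.21614068319593, 'cx': 278.7722669089974, 'cy': 213.19907338771378, 'xyz': array([ 378.93221393,  135.36458134, 1080.58730118]), 'attitude': array([  7.37198708,  -1.72882032, -91.4691151 ])}
{'time_s': 0.1, 'joint_positions': array([66.89135415, 23.94422909, -0.59087666, 92.48176781,  0.27007636,
       63.64031909, -3.03839355]), 'joint_vel': array([ 0.02354225, -0.07554413, -0.14244737, -0.03153222, -0.04948137,
       -0.04414957, -0.0134093 ]), 'tau': array([ 7.70558072e-04, -8.52585053e+01,  6.40354492e-01, -4.26700294e+01,
       -4.88717412e-02,  1.64997642e-02,  4.23742279e-05]), 'ee_pos': array([ 221.10290474, -584.20814881,  204.89431908]), 'tool_rot': array([-1.79935264e+02,  5.49575743e-03,  2.07304738e+01]), 'wrist_force': array([ 0.63590262, -0.27221259,  0.17025222]), 'ft_torque': array([ 0.04149879,  0.06545465, -0.02389734]), 'gripper_force': 0.0, 'finger_gap': 1.0008795340628456}
```

View pics/scene0.png

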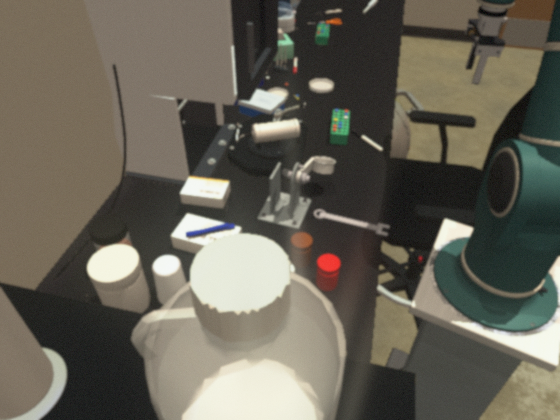

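View pics/top0.png

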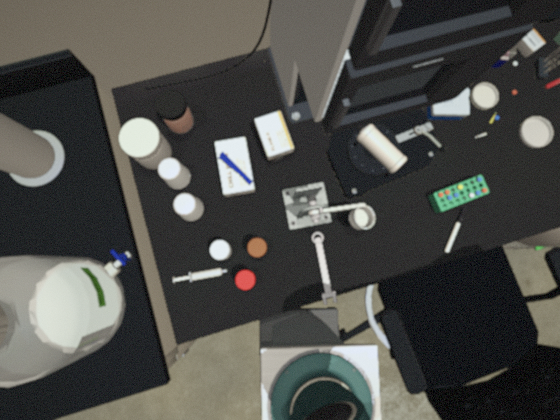

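The candidates for the jar in the top view are white (220,250), brown (257,247) and red (245,280). White-capped and small fits (220,250). The bottles at (173,172) and (187,207) are the upturned beakers. I'll confirm this in an enlarged crop.

```bash
cat > h.py <<'E'
import numpy as np, cv2
from scipy.spatial.transform import Rotation as Ro
from bench import arm, vision
def cam(n):
    c=vision.get_calibration(n); f=210/np.tan(np.radians(c["vfov"]/2))
    return c,f,Ro.from_euler("xyz",c["attitude"],degrees=True).as_matrix()
def ray(n,u,v):
    c,f,R=cam(n); d=R@np.array([(u-c["cx"])/f,-(v-c["cy"])/f,-1]); return c["xyz"],d/np.linalg.norm(d)
def plane(n,u,v,z):
    o,d=ray(n,u,v); return o+d*(z-o[2])/d[2]
def tri(a,b):
    o1,d1=ray("top",*a);o2,d2=ray("scene",*b)
    s=np.linalg.lstsq(np.c_[d1,-d2],o2-o1,rcond=None)[0]
    p,q=o1+s[0]*d1,o2+s[1]*d2; return (p+q)/2,np.linalg.norm(p-q)
def proj(n,p):
    c,f,R=cam(n); q=R.T@(np.array(p,float)-c["xyz"]); return c["cx"]-f*q[0]/q[2], c["cy"]+f*q[1]/q[2]
def crop(n,x0,y0,x1,y1,k,out,img=None):
    f=vision.grab_frame(n) if img is None else img
    g=cv2.resize(f[y0:y1,x0:x1],None,fx=k,fy=k,interpolation=cv2.INTER_CUBIC)
    cv2.imwrite(out,np.clip(g*1.0,0,255).astype(np.uint8)[:,:,::-1])
E
python3 - <<'E'
from h import *
t=cv2.imread("pics/top0.png")[:,:,::-1]; s=cv2.imread("pics/scene0.png")[:,:,::-1]
a=cv2.resize(t[170:320,190:390],None,fx=4,fy=4,interpolation=2); cv2.imwrite("pics/c1.png",a[:,:,::-1])
a=cv2.resize(s[140:290,220:400],None,fx=4,fy=4,interpolation=2); cv2.imwrite("pics/c2.png",a[:,:,::-1])
print("brown",tri((257,247),(302,240)),"red",tri((245,280),(328,265)))
p=plane("top",220,250,75); print("jar",p,proj("scene",p)); print("base",proj("top",(0,0,0)))
E
```

```text
brown (array([420.09257007, 160.31854814,  71.64525304]), np.float64(2.020245803833806)) red (array([337.2982626 , 193.76848738,  64.46935138]), np.float64(1.3420172813934588))
jar [415.48668291 256.43787127  75.        ] (np.float64(283.85286652980966), np.float64(268.00733775604914))
base (np.float64(320.88687556973053), np.float64(404.8600583157436))
```

View pics/c1.png

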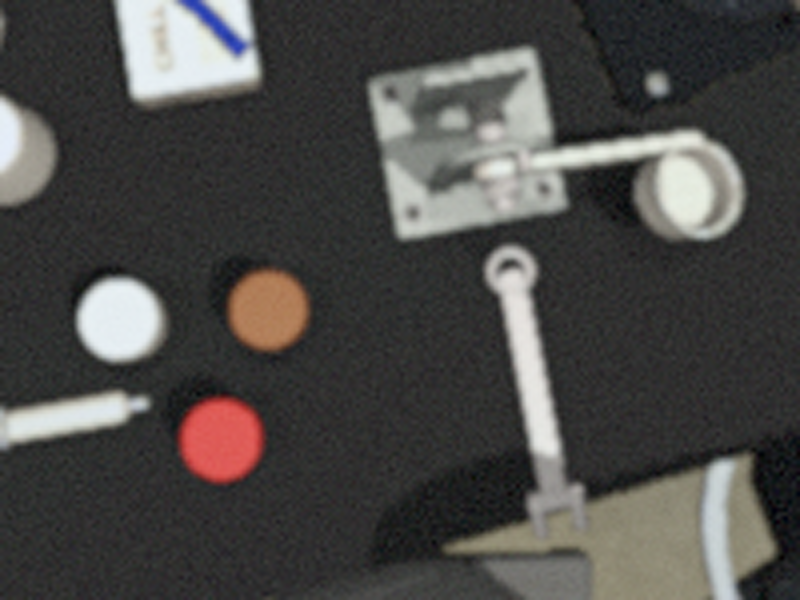

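View pics/c2.png

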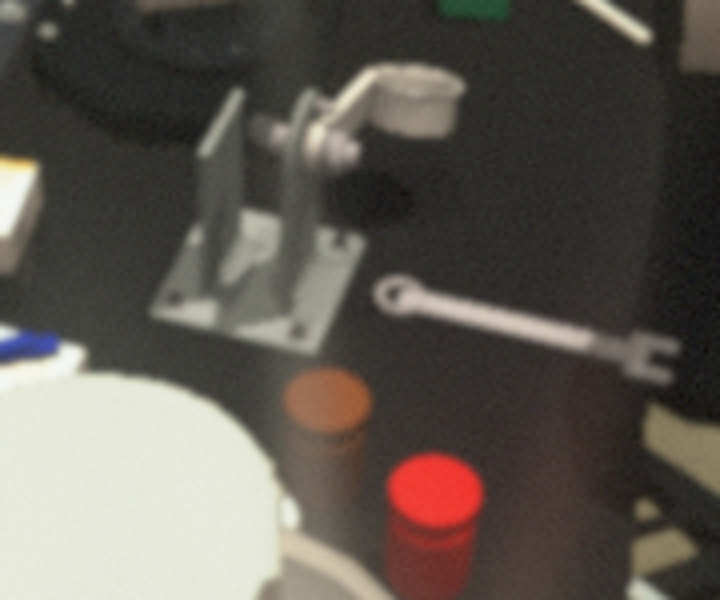

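The top crop shows the white jar cap at px (220,249.5), separate from the brown and red look-alikes. The base plate corners are clear, and the cup is at about (362,217). The scene crop shows the bracket corners and the hanging cup at about (322,157). The jar is mostly hidden there by the jug; only a sliver at (292,267) shows, which agrees with a 75 mm height.

```bash
cat > m.py <<'E'
from h import *
t=cv2.imread("pics/top0.png")
# jar cap
m=((t.min(2)>150)).astype(np.uint8); m[:, :195]=0;m[:,240:]=0;m[:225]=0;m[268:]=0
n,l,st,c=cv2.connectedComponentsWithStats(m); i=1+st[1:,4].argmax(); print("jarpx",c[i],st[i]); jar=plane("top",*c[i],75); print("jar",jar)
T=np.array([(370,80),(535,48),(568,208),(400,240)])/4+[190,170]   # RL RR FR FL
S=np.array([(150,312),(245,208),(368,240),(315,352)])/4+[220,140] # scene: RL? order below
S=S[[0,1,2,3]]
P=[plane("top",*p,8) for p in T]; Q=[plane("scene",*p,8) for p in S]
for p,q,a,b in zip(P,Q,T,S): print(p.round(1),q.round(1),tri(a,b)[0].round(1),tri(a,b)[1].round(1))
P=np.array(P); Q=np.array(Q)
for X in(P,Q):
    c=X.mean(0); d=(X[0]+X[1]-X[2]-X[3]); e=X[0]+X[3]-X[1]-X[2]
    print("c",c.round(1),"size",np.linalg.norm(d)/2,np.linalg.norm(e)/2,"yaw",np.degrees(np.arctan2(d[1],d[0])),np.degrees(np.arctan2(-e[0],e[1])))
E
python3 m.py
```

```text
jarpx [219.48942598 249.47129909] [210 240  20  20 331]
jar [416.88369818 257.74650164  75.        ]
[582.9  87.2   8. ] [581.1  90.2   8. ] [583.4  86.9   4.2] 0.4
[603.7 -31.1   8. ] [576.2 -32.9   8. ] [592.5 -36.3   2.1] 26.2
[488.7 -49.7   8. ] [486.  -44.1   8. ] [489.1 -50.9   1.4] 0.5
[468.8  69.2   8. ] [469.4  70.9   8. ] [469.5  69.3   6.5] 1.1
c [536.   18.9   8. ] size 116.0172785677141 120.34166049966174 yaw 9.067830324874132 9.725042841068763
c [528.2  21.    8. ] size 102.11956728125924 119.16367612422229 yaw 8.615940218299418 2.8117309786202
```

```bash
cat >> h.py <<'E'
B=np.array([536,19,0.]); PSI=9.4
RB=Ro.from_euler("z",PSI,degrees=True).as_matrix()
HEAD=B+RB@[0,0,125]
def armpt(p,th=-0.35):  # point in holder_arm frame -> world (th<0: cup hangs)
    c,s=np.cos(th),np.sin(th); x,y,z=p
    return HEAD+RB@np.array([x,c*y+s*z,-s*y+c*z])
FLOOR=(-68,-135,-10)
E
python3 - <<'E'
from h import *
print("floor",armpt(FLOOR),"rim",armpt((-68,-135,16)),"head",HEAD)
O=[]
for n,(x0,y0) in (("top",(300,160)),("scene",(260,130))):
    f=cv2.imread(f"pics/{n}0.png"); k=5
    g=cv2.resize(f[y0:y0+100,x0:x0+80],None,fx=k,fy=k,interpolation=2)
    g=np.clip(g*1.3,0,255).astype(np.uint8)
    pt=lambda p:(np.array(proj(n,p))-[x0,y0])*k
    ring=np.array([pt(armpt((-68+31.5*np.cos(a),-135+31.5*np.sin(a),16))) for a in np.linspace(0,6.28,60)])
    cv2.polylines(g,[ring.astype(int)],True,(0,0,255),1)
    hx=np.array([pt(armpt((-8+16*0,13.9*np.sin(a),13.9*np.cos(a)))) for a in np.linspace(0,6.28,7)])
    cv2.polylines(g,[hx.astype(int)],True,(0,255,0),1)
    hx=np.array([pt(armpt((8,13.9*np.sin(a),13.9*np.cos(a)))) for a in np.linspace(0,6.28,7)])
    cv2.polylines(g,[hx.astype(int)],True,(0,255,0),1)
    O.append(g); print(n,"rim ctr",proj(n,armpt((-68,-135,16))))
cv2.imwrite("pics/ov.png",np.hstack(O))
E
```

```text
floor [ 489.06528542 -113.83569178   69.31506887] rim [ 490.52139239 -122.63132099   93.7387594 ] head [536.  19. 125.]
top rim ctr (np.float64(365.3781885148794), np.float64(217.184957919486))
scene rim ctr (np.float64(324.60020021255747), np.float64(159.47046683003316))
```

View pics/ov.png

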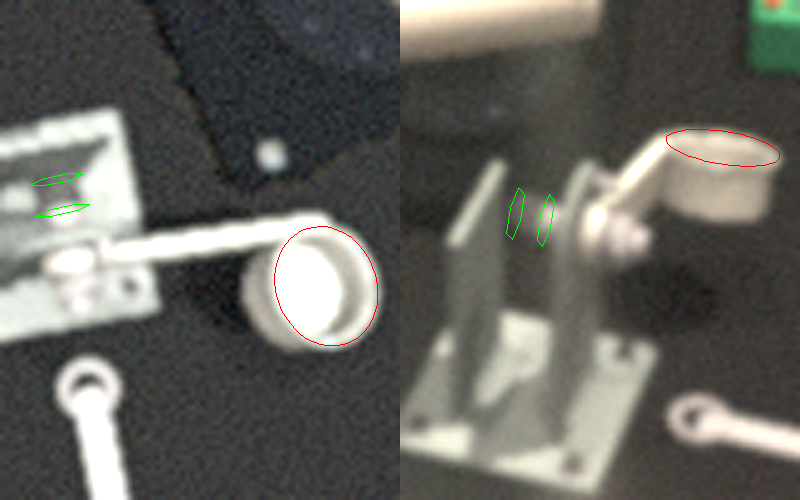

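The overlay agrees within a pixel in both views (red ring on the cup rim, green on the head behind the front plate), so I'm moving.

```bash
cat > go.py <<'E'
# usage: go.py x y z [tilt_deg] : remaining shift in tool axes after turning to yaw PSI, tilt; and the turn
import sys; from h import *
s=arm.get_state(); a=[float(v) for v in sys.argv[1:]]; tilt=a[3] if len(a)>3 else 0
R=Ro.from_euler("xyz",s["tool_rot"],degrees=True)
# target: z down, tool x = bracket x; tilt>0: tool z = -arm z for pivot -tilt
Rt=Ro.from_matrix(RB)*Ro.from_euler("x",180+tilt,degrees=True)
d=np.array(a[:3])-s["ee_pos"]
print("tcp",s["ee_pos"].round(1),s["tool_rot"].round(2),"t",round(s["time_s"],2),"gap",round(s["finger_gap"],3),"f",s["gripper_force"],s["wrist_force"].round(1))
print("shift now-axes",R.inv().apply(d).round(1),"shift target-axes",Rt.inv().apply(d).round(1),"twist",(R.inv()*Rt).as_rotvec().round(4),"j",s["joint_positions"].round(0))
E
python3 -m jog '{"delta_pos":[[24,-32,0],[24,-32,0],[24,-32,0],[24,-32,0],[24,-32,0]],"twist":[[0,0,0.1],[0,0,0.097],[0,0,0],[0,0,0],[0,0,0]],"gripper":[0.8,0.8,0.8,0.8,0.8]}' 20
python3 -m jog '{"delta_pos":[[24,-32,0],[24,-32,0],[24,-32,0],[24,-32,0],[24,-32,0]],"twist":[[0,0,0],[0,0,0],[0,0,0],[0,0,0],[0,0,0]],"gripper":[0.8,0.8,0.8,0.8,0.8]}'
python3 go.py 417 257.5 160
```

```text
time_s: 0.52
ee_pos: [302.8, -400.5, 205.3]
tool_rot: [-180.0, 0.0, 9.4]
wrist_force: [1.0, -1.2, -0.3]
finger_gap: 0.801
gripper_force: 0.0
time_s: 0.93
ee_pos: [394.9, -223.1, 205.5]
tool_rot: [180.0, 0.0, 9.4]
wrist_force: [1.2, -0.6, 1.1]
finger_gap: 0.805
gripper_force: 0.0
tcp [ 394.9 -223.1  205.5] [1.7999e+02 1.0000e-02 9.4300e+00] t 0.93 gap 0.805 f 0.0 [ 1.2 -0.6  1.1]
shift now-axes [ 100.5 -470.5   45.4] shift target-axes [ 100.2 -470.5   45.5] twist [0.0001 0.0001 0.0006] j [ 38.   7. -13. 115.   2.  58. -57.]
```

```bash
python3 -m jog '{"delta_pos":[[8.3,-39,0],[8.3,-39,0],[8.3,-39,0],[8.3,-39,0],[8.3,-39,0]],"twist":[[0,0,0],[0,0,0],[0,0,0],[0,0,0],[0,0,0]],"gripper":[0.8,0.8,0.8,0.8,0.8]}'
python3 -m jog '{"delta_pos":[[8.3,-39,0],[8.3,-39,0],[8.3,-39,0],[8.3,-39,0],[8.3,-39,0]],"twist":[[0,0,0],[0,0,0],[0,0,0],[0,0,0],[0,0,0]],"gripper":[0.8,0.8,0.8,0.8,0.8]}'
python3 -m jog '{"delta_pos":[[8.3,-38,0],[8.3,-38,0],[0,0,20],[0,0,25],[0,0,0]],"twist":[[0,0,0],[0,0,0],[0,0,0],[0,0,0],[0,0,0]],"gripper":[0.8,0.8,0.8,0.8,0.8]}'
python3 go.py 417 257.5 38
```

```text
time_s: 1.35
ee_pos: [403.1, -23.9, 205.5]
tool_rot: [180.0, -0.0, 9.4]
wrist_force: [0.6, 0.5, -0.2]
finger_gap: 0.799
gripper_force: 0.0
time_s: 1.77
ee_pos: [412.1, 175.2, 205.6]
tool_rot: [180.0, -0.0, 9.4]
wrist_force: [1.5, -0.9, 0.2]
finger_gap: 0.802
gripper_force: 0.0
time_s: 2.18
ee_pos: [414.5, 250.4, 156.9]
tool_rot: [179.9, 0.3, 9.5]
wrist_force: [-0.5, -1.3, -1.0]
finger_gap: 0.799
gripper_force: 0.0
tcp [414.5 250.4 156.9] [179.94   0.31   9.51] t 2.18 gap 0.799 f 0.0 [-0.5 -1.3 -1. ]
shift now-axes [  4.3  -6.7 118.9] shift target-axes [  3.7  -6.6 118.9] twist [0.001  0.0054 0.0019] j [  -1.   17.  -39.  114.   13.   54. -127.]
```

```bash
python3 -m jog '{"delta_pos":[[4,-7,0],[0,0,20],[0,0,25],[0,0,25],[0,0,25]],"twist":[[0,0,0],[0,0,0],[0,0,0],[0,0,0],[0,0,0]],"gripper":[0.8,0.8,0.8,0.8,0.8]}'
python3 -m jog '{"delta_pos":[[0,0,15],[0,0,9],[0,0,0],[0,0,0],[0,0,0]],"twist":[[0,0,0],[0,0,0],[0,0,0],[0,0,0],[0,0,0]],"gripper":[0.8,0.8,0.8,0.8,0.8]}'
python3 go.py 417 257.5 38
python3 - <<'E'
from h import *
crop("top",170,170,330,290,5,"pics/g1.png")
E
```

```text
time_s: 2.6
ee_pos: [420.6, 259.1, 66.1]
tool_rot: [-180.0, -0.1, 9.4]
wrist_force: [-0.1, 0.3, -0.8]
finger_gap: 0.8
gripper_force: 0.0
time_s: 3.02
ee_pos: [420.1, 259.2, 42.9]
tool_rot: [-180.0, -0.1, 9.4]
wrist_force: [-0.3, -0.1, -1.0]
finger_gap: 0.802
gripper_force: 0.0
tcp [420.1 259.2  42.9] [-1.7997e+02 -1.0000e-01  9.4200e+00] t 3.02 gap 0.802 f 0.0 [-0.3 -0.1 -1. ]
shift now-axes [-3.4  1.1  4.9] shift target-axes [-3.4  1.1  4.9] twist [-0.0005 -0.0018  0.0004] j [  -8.   28.  -33.  117.   23.   41. -136.]
```

View pics/g1.png

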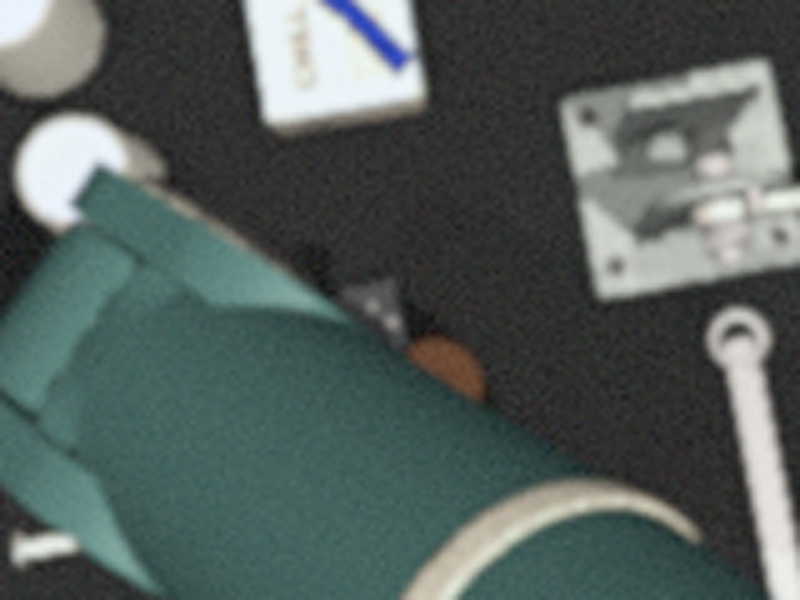

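The view is blocked by the arm, and nothing looks disturbed: beaker at (190,205), brown look-alike at (259,244). I'll correct by the measured offset and grip.

```bash
python3 -m jog '{"delta_pos":[[-3.4,1,5],[0,0,0],[0,0,0],[0,0,0],[0,0,0]],"twist":[[0,0,0],[0,0,0],[0,0,0],[0,0,0],[0,0,0]],"gripper":[0.8,0.8,0.5,0.4,0.4]}' 15
python3 -m jog '{"delta_pos":[[0,0,0],[0,0,0],[0,0,0],[0,0,0],[0,0,0]],"twist":[[0,0,0],[0,0,0],[0,0,0],[0,0,0],[0,0,0]],"gripper":[0.4,0.4,0.4,0.4,0.4]}' 15
python3 go.py 417 257.5 38
```

```text
time_s: 3.48
ee_pos: [416.1, 257.2, 36.6]
tool_rot: [-180.0, -0.0, 9.4]
wrist_force: [-0.9, 0.7, 0.2]
finger_gap: 0.621
gripper_force: 0.0
time_s: 3.9
ee_pos: [416.1, 257.2, 36.5]
tool_rot: [-180.0, -0.0, 9.4]
wrist_force: [0.1, 0.1, -0.1]
finger_gap: 0.518
gripper_force: 15.0
tcp [416.1 257.2  36.5] [-179.99   -0.      9.44] t 3.9 gap 0.518 f 14.998775479962205 [ 0.1  0.1 -0.1]
shift now-axes [ 1.  -0.2 -1.5] shift target-axes [ 1.  -0.2 -1.5] twist [-0.0001 -0.      0.0008] j [  -8.   28.  -33.  118.   23.   40. -136.]
```

```bash
python3 -m jog '{"delta_pos":[[0,0,-20],[0,0,-30],[0,0,-30],[0,0,-30],[0,0,-23]],"twist":[[0,0,0],[0,0,0],[0,0,0],[0,0,0],[0,0,0]],"gripper":[0.4,0.4,0.4,0.4,0.4]}'
python3 - <<'E'
from h import *
for z in (26.5,71.5): print(z,armpt((-68,-135,z)))
E
python3 go.py 420 -120 170
```

```text
time_s: 4.32
ee_pos: [416.1, 257.4, 171.6]
tool_rot: [-180.0, -0.1, 9.5]
wrist_force: [0.5, 0.4, 0.7]
finger_gap: 0.516
gripper_force: 15.0
26.5 [ 491.10943559 -126.18340202  103.60217288]
71.5 [ 493.62962074 -141.40660642  145.87394496]
tcp [416.1 257.4 171.6] [-1.7997e+02 -6.0000e-02  9.4600e+00] t 4.32 gap 0.516 f 14.997038131787122 [0.5 0.4 0.7]
shift now-axes [-58.2 372.9   1.4] shift target-axes [-57.8 373.    1.6] twist [-0.0004 -0.001   0.0011] j [  -1.   16.  -40.  112.   12.   56. -127.]
```

```bash
python3 -m jog '{"delta_pos":[[-4,20,0],[-6,36,0],[-6,36,0],[-6,36,0],[-6,36,0]],"twist":[[0,0,0],[0,0,0],[0,0,0],[0,0,0],[0,0,0]],"gripper":[0.4,0.4,0.4,0.4,0.4]}'
python3 -m jog '{"delta_pos":[[-6,36,0],[-6,36,0],[-6,36,0],[-6,36,0],[-6,36,0]],"twist":[[0,0,0],[0,0,0],[0,0,0],[0,0,0],[0,0,0]],"gripper":[0.4,0.4,0.4,0.4,0.4]}'
python3 -m jog '{"delta_pos":[[-2,29,0],[0,0,0],[0,0,0],[0,0,0],[0,0,0]],"twist":[[0,0,0],[0,0,0],[0,0,0],[0,0,0],[0,0,0]],"gripper":[0.4,0.4,0.4,0.4,0.4]}'
python3 go.py 493.6 -141.4 155 20.05
```

```text
time_s: 4.73
ee_pos: [414.9, 89.1, 169.5]
tool_rot: [180.0, -0.0, 9.5]
wrist_force: [0.5, 0.1, -0.9]
finger_gap: 0.516
gripper_force: 15.0
time_s: 5.15
ee_pos: [414.8, -93.6, 169.6]
tool_rot: [180.0, -0.0, 9.4]
wrist_force: [0.8, 0.4, -0.5]
finger_gap: 0.514
gripper_force: 15.0
time_s: 5.57
ee_pos: [418.1, -119.6, 169.4]
tool_rot: [-180.0, 0.0, 9.5]
wrist_force: [-0.7, 0.5, -0.7]
finger_gap: 0.517
gripper_force: 15.0
tcp [ 418.1 -119.6  169.4] [-1.7999e+02  1.0000e-02  9.5400e+00] t 5.57 gap 0.517 f 14.997229092605266 [-0.7  0.5 -0.7]
shift now-axes [70.9 34.  14.4] shift target-axes [71.  36.8  2. ] twist [0.3497 0.0005 0.0024] j [ 34.   8. -24. 120.   4.  53. -72.]
```

```bash
python3 -m jog '{"delta_pos":[[30,15,0],[30,15,0],[11,4,0],[0,0,0],[0,0,0]],"twist":[[0,0,0],[0,0,0],[0.116,0,0],[0.117,0,0],[0.117,0,0.002]],"gripper":[0.4,0.4,0.4,0.4,0.4]}'
python3 -m jog '{"delta_pos":[[0,0,0],[0,0,0],[0,0,0],[0,0,0],[0,0,0]],"twist":[[0,0,0],[0,0,0],[0,0,0],[0,0,0],[0,0,0]],"gripper":[0.4,0.4,0.4,0.4,0.4]}'
python3 go.py 493.6 -141.4 145.9 20.05
python3 - <<'E'
from h import *
a=vision.grab_frame("top"); b=vision.grab_frame("scene")
k=5; g=np.hstack([cv2.resize(f[y:y+100,x:x+80],None,fx=k,fy=k,interpolation=2) for f,x,y in((a,320,170),(b,275,100))])
cv2.imwrite("pics/a1.png",g[:,:,::-1])
E
```

```text
time_s: 5.98
ee_pos: [495.2, -141.0, 170.4]
tool_rot: [-159.6, -0.2, 9.5]
wrist_force: [0.0, 0.4, -0.5]
finger_gap: 0.512
gripper_force: 15.0
time_s: 6.4
ee_pos: [493.8, -141.3, 170.0]
tool_rot: [-160.0, 0.0, 9.5]
wrist_force: [-0.3, 0.1, -0.2]
finger_gap: 0.514
gripper_force: 15.0
tcp [ 493.8 -141.3  170. ] [-1.6003e+02  1.0000e-02  9.4700e+00] t 6.4 gap 0.514 f 14.997240544980741 [-0.3  0.1 -0.2]
shift now-axes [-0.2  8.2 22.6] shift target-axes [-0.2  8.3 22.6] twist [0.0013 0.0005 0.001 ] j [ 43.  24. -25. 103.  -8.  66. -57.]
```

View pics/a1.png

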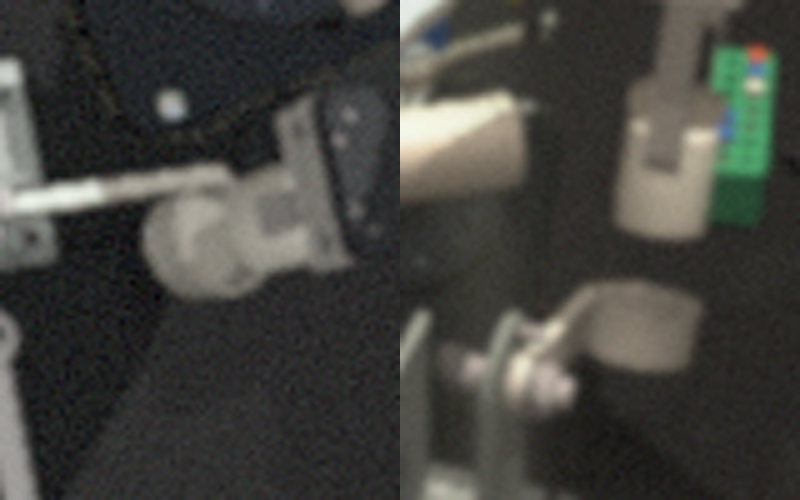

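The jar is held in line with the cup axis. In scene its bottom edge runs from about (317.6,145) to (337.6,147), above the rim. I'll compare that with the projection from the TCP.

```bash
python3 - <<'E'
from h import *
s=arm.get_state(); R=Ro.from_euler("xyz",s["tool_rot"],degrees=True); p=s["ee_pos"]
for h in(36.5,10):
    ring=np.array([proj("scene",p+R.apply([24*np.cos(a),24*np.sin(a),h])) for a in np.linspace(0,6.28,90)])
    print("scene ring",h,ring.min(0).round(1),ring.max(0).round(1), "panel px",((ring.min(0)-[275,100])*5+[400,0]).round(),((ring.max(0)-[275,100])*5+[400,0]).round())
    ring=np.array([proj("top",p+R.apply([24*np.cos(a),24*np.sin(a),h])) for a in np.linspace(0,6.28,90)])
    print("top panel",((ring.min(0)-[320,170])*5).round(),((ring.max(0)-[320,170])*5).round())
for n,o,q in(("top",[320,170],0),("scene",[275,100],400)):
    ring=np.array([proj(n,armpt((-68+31.5*np.cos(a),-135+31.5*np.sin(a),16))) for a in np.linspace(0,6.28,90)])
    print(n,"rim panel",((ring.min(0)-o)*5+[q,0]).round(),((ring.max(0)-o)*5+[q,0]).round())
E
```

```text
scene ring 36.5 [317.6 142.8] [335.3 148.1] panel px [613. 214.] [702. 241.]
top panel [221. 176.] [302. 271.]
scene ring 10 [319.1 133.4] [337.  138.4] panel px [621. 167.] [710. 192.]
top panel [252. 165.] [335. 262.]
top rim panel [175. 177.] [278. 296.]
scene rim panel [591. 279.] [705. 316.]
```

```bash
python3 -m jog '{"delta_pos":[[0,8.2,0],[0,0,10],[0,0,12],[0,0,8],[0,0,8]],"twist":[[0,0,0],[0,0,0],[0,0,0],[0,0,0],[0,0,0]],"gripper":[0.4,0.4,0.4,0.4,0.4]}'
python3 -m jog '{"delta_pos":[[0,0,4],[0,0,4],[0,0,4],[0,0,0],[0,0,0]],"twist":[[0,0,0],[0,0,0],[0,0,0],[0,0,0],[0,0,0]],"gripper":[0.4,0.4,0.4,0.4,0.4]}'
python3 go.py 491.1 -126.2 103.6 20.05
```

```text
time_s: 6.92
ee_pos: [492.4, -137.0, 129.8]
tool_rot: [-159.9, 0.1, 9.3]
wrist_force: [0.6, -0.9, -0.3]
finger_gap: 0.514
gripper_force: 15.0
time_s: 7.33
ee_pos: [492.2, -133.3, 119.7]
tool_rot: [-159.9, 0.0, 9.3]
wrist_force: [0.3, -0.3, -0.3]
finger_gap: 0.518
gripper_force: 15.0
tcp [ 492.2 -133.3  119.7] [-1.5994e+02  3.0000e-02  9.3300e+00] t 7.33 gap 0.518 f 14.997164167834853 [ 0.3 -0.3 -0.3]
shift now-axes [ 0.1 -1.2 17.6] shift target-axes [ 0.1 -1.2 17.6] twist [-0.0001  0.0002 -0.0013] j [ 42.  27. -25. 105.  -8.  59. -57.]
```

```bash
python3 -m jog '{"delta_pos":[[0,-1,3],[0,0,3],[0,0,3],[0,0,3],[0,0,0]],"twist":[[0,0,0],[0,0,0],[0,0,0],[0,0,0],[0,0,0]],"gripper":[0.4,0.4,0.4,0.4,0.4]}'
python3 -m jog '{"delta_pos":[[0,0,2],[0,0,1],[0,0,1],[0,0,0],[0,0,0]],"twist":[[0,0,0],[0,0,0],[0,0,0],[0,0,0],[0,0,0]],"gripper":[0.4,0.4,0.4,0.4,0.4]}'
python3 go.py 491.1 -126.2 103.6 20.05
```

```text
time_s: 7.75
ee_pos: [491.0, -128.0, 108.2]
tool_rot: [-159.9, 0.1, 9.3]
wrist_force: [0.7, 0.1, -0.4]
finger_gap: 0.514
gripper_force: 15.0
time_s: 8.17
ee_pos: [491.1, -126.9, 105.0]
tool_rot: [-159.9, 0.0, 9.3]
wrist_force: [-1.0, 0.9, -0.1]
finger_gap: 0.512
gripper_force: 15.0
tcp [ 491.1 -126.9  105. ] [-1.5994e+02  4.0000e-02  9.3300e+00] t 8.17 gap 0.512 f 14.997144093504176 [-1.   0.9 -0.1]
shift now-axes [ 0.2 -0.2  1.5] shift target-axes [ 0.2 -0.2  1.5] twist [-0.0002  0.0002 -0.0014] j [ 42.  28. -25. 106.  -7.  57. -58.]
```

```bash
python3 -m jog '{"delta_pos":[[0,0,1],[0,0,1],[0,0,0],[0,0,0],[0,0,0]],"twist":[[0,0,0],[0,0,0],[0,0,0],[0,0,0],[0,0,0]],"gripper":[0.4,0.4,0.4,0.4,0.4]}'
python3 -m jog '{"delta_pos":[[0,0,1],[0,0,0],[0,0,0],[0,0,0],[0,0,0]],"twist":[[0,0,0],[0,0,0],[0,0,0],[0,0,0],[0,0,0]],"gripper":[0.4,0.4,0.4,0.4,0.4]}'
python3 go.py 491.1 -126.2 103.6 20.05
```

```text
time_s: 8.58
ee_pos: [490.9, -126.2, 103.1]
tool_rot: [-159.9, 0.0, 9.3]
wrist_force: [0.4, 0.2, -0.5]
finger_gap: 0.511
gripper_force: 15.0
time_s: 9.0
ee_pos: [491.3, -126.0, 102.6]
tool_rot: [-160.0, -0.0, 9.3]
wrist_force: [-1.4, -0.6, 7.5]
finger_gap: 0.515
gripper_force: 15.0
tcp [ 491.3 -126.   102.6] [-1.5997e+02 -1.0000e-02  9.3200e+00] t 9.0 gap 0.515 f 14.998591958137695 [-1.4 -0.6  7.5]
shift now-axes [-0.2 -0.2 -0.9] shift target-axes [-0.2 -0.2 -0.9] twist [ 0.0003 -0.0006 -0.0012] j [ 41.  28. -25. 107.  -7.  57. -58.]
```

The floor contact reads 7.5 N at the expected height, so I'm releasing.

```bash
python3 -m jog '{"delta_pos":[[0,0,0],[0,0,0],[0,0,0],[0,0,0],[0,0,0]],"twist":[[0,0,0],[0,0,0],[0,0,0],[0,0,0],[0,0,0]],"gripper":[0.53,0.6,0.75,0.85,0.85]}'
python3 -m jog '{"delta_pos":[[0,0,-5],[0,0,-15],[0,0,-25],[0,0,-30],[0,0,-35]],"twist":[[0,0,0],[0,0,0],[0,0,0],[0,0,0],[0,0,0]],"gripper":[0.85,0.85,0.85,0.85,0.85]}'
python3 - <<'E'
from h import *
# tips 19 below head centre, 40 mm further up, etc, in arm frame at -0.35
for z in (-19,60,110): print(z,armpt((1,0,z)))
a=vision.grab_frame("top"); b=vision.grab_frame("scene")
k=5; g=np.hstack([cv2.resize(f[y:y+100,x:x+80],None,fx=k,fy=k,interpolation=2) for f,x,y in((a,320,170),(b,275,100))])
cv2.imwrite("pics/a2.png",g[:,:,::-1])
E
python3 go.py 536.987 19 250 20.05
```

```text
time_s: 9.42
ee_pos: [490.8, -125.9, 102.1]
tool_rot: [-159.9, 0.0, 9.3]
wrist_force: [-0.3, -0.5, -0.6]
finger_gap: 0.775
gripper_force: 0.0
time_s: 9.83
ee_pos: [496.4, -163.0, 206.4]
tool_rot: [-159.9, 0.1, 9.4]
wrist_force: [0.9, 0.3, 0.1]
finger_gap: 0.846
gripper_force: 0.0
-19 [535.92249399  25.59090115 107.15191846]
60 [540.34681902  -1.1342799  181.36236277]
110 [543.14702474 -18.04895146 228.33099841]
tcp [ 499.1 -165.6  210. ] [-160.21   -0.26    9.21] t 9.93 gap 0.849 f 0.0 [ 1.3  0.  -0.5]
shift now-axes [  67.2 -179.2   22.3] shift target-axes [  67.6 -179.    22.7] twist [ 0.0045 -0.0054 -0.0015] j [ 44.  23. -24.  98.  -9.  71. -56.]
```

View pics/a2.png

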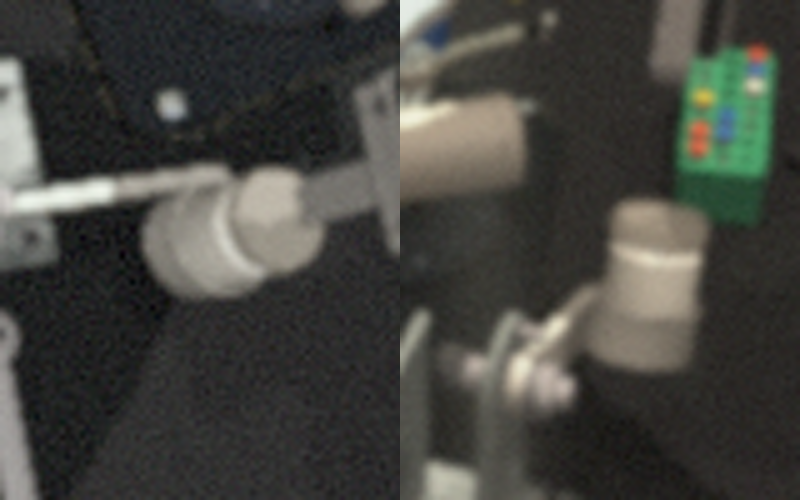

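The jar is seated, parallel to the cup, and released (scene cap at about (326,145)). Next, go over the head.

```bash
python3 go.py 543.1 -18 235 20.05
```

```text
tcp [ 499.1 -165.6  210. ] [-160.21   -0.26    9.21] t 9.93 gap 0.849 f 0.0 [ 1.3  0.  -0.5]
shift now-axes [  67.2 -138.9   23.7] shift target-axes [  67.5 -138.6   23.9] twist [ 0.0045 -0.0054 -0.0015] j [ 44.  23. -24.  98.  -9.  71. -56.]
```

```bash
python3 -m jog '{"delta_pos":[[30,-10,0],[37,-18,0],[0,-36,0],[0,-38,0],[0,-37,0]],"twist":[[0.002,-0.005,-0.001],[0,0,0],[0,0,0],[0,0,0],[0,0,0]],"gripper":[0.6,0.6,0.6,0.6,0.6]}'
python3 -m jog '{"delta_pos":[[0,0,10],[0,0,10],[0,0,0],[0,0,0],[0,0,0]],"twist":[[0,0,0],[0,0,0],[0,0,0],[0,0,0],[0,0,0]],"gripper":[0.6,0.6,0.6,0.6,0.6]}'
python3 go.py 540.3 -1.1 181.4 20.05
python3 - <<'E'
from h import *
a=vision.grab_frame("top"); b=vision.grab_frame("scene")
k=5; g=np.hstack([cv2.resize(f[y:y+100,x:x+80],None,fx=k,fy=k,interpolation=2) for f,x,y in((a,285,155),(b,255,100))])
cv2.imwrite("pics/a3.png",g[:,:,::-1])
s=arm.get_state(); R=Ro.from_euler("xyz",s["tool_rot"],degrees=True); p=s["ee_pos"]
# finger tips: pads at +-28 along y, +-8 along x
for y in(-28,28):
  for x in(-8,8):
    q=p+R.apply([x,y,0]); print(x,y,((np.array(proj("top",q))-[285,155])*5).round(),((np.array(proj("scene",q))-[255,100])*5+[400,0]).round())
E
```

```text
time_s: 10.35
ee_pos: [541.5, -21.5, 253.1]
tool_rot: [-159.8, 0.3, 9.5]
wrist_force: [0.5, 0.9, -0.2]
finger_gap: 0.599
gripper_force: 0.0
time_s: 10.77
ee_pos: [540.7, -17.9, 234.0]
tool_rot: [-159.8, 0.3, 9.4]
wrist_force: [-0.3, -0.9, 0.3]
finger_gap: 0.599
gripper_force: 0.0
tcp [540.7 -17.9 234. ] [-159.81    0.33    9.39] t 10.77 gap 0.599 f 0.0 [-0.3 -0.9  0.3]
shift now-axes [ 2.6  2.5 55.1] shift target-axes [ 2.3  2.4 55.1] twist [-0.0025  0.0054 -0.0022] j [ 33.  21. -29.  98. -10.  69. -71.]
-8 -28 [193. 192.] [586. 159.]
8 -28 [185. 157.] [554. 153.]
-8 28 [299. 179.] [618. 137.]
8 28 [292. 145.] [587. 131.]
```

View pics/a3.png

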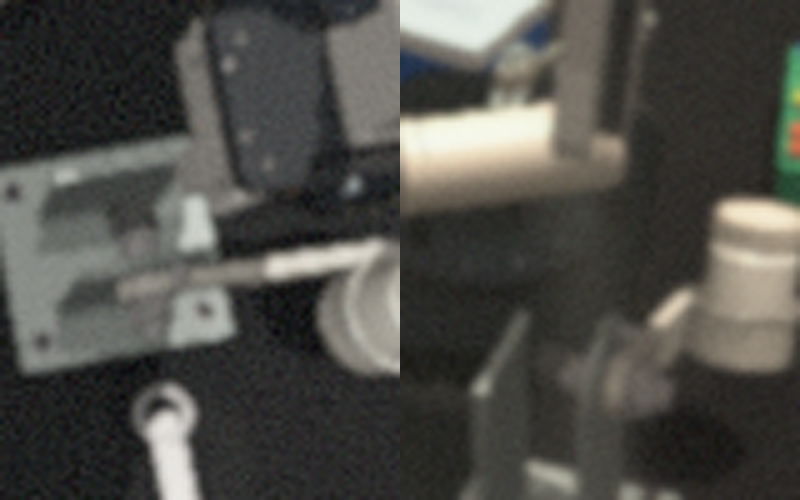

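The fingertip in scene, about (286–292,131), matches its projection, so robot and camera agree. I'm descending into the gap.

```bash
python3 -m jog '{"delta_pos":[[2.4,2.4,0],[0,0,15],[0,0,20],[0,0,20],[0,0,0]],"twist":[[-0.0025,0.0054,-0.002],[0,0,0],[0,0,0],[0,0,0],[0,0,0]],"gripper":[0.6,0.6,0.6,0.6,0.6]}'
python3 go.py 535.9 25.6 107.15 20.05
python3 -m jog '{"delta_pos":[[0,0,15],[0,0,15],[0,0,15],[0,0,10],[0,0,0]],"twist":[[0,0,0],[0,0,0],[0,0,0],[0,0,0],[0,0,0]],"gripper":[0.6,0.6,0.6,0.6,0.6]}'
python3 go.py 535.9 25.6 107.15 20.05
```

```text
time_s: 11.28
ee_pos: [538.9, 0.9, 179.2]
tool_rot: [-159.9, 0.1, 9.5]
wrist_force: [-0.8, -0.3, -0.2]
finger_gap: 0.599
gripper_force: 0.0
tcp [538.9   0.9 179.2] [-1.5987e+02  1.5000e-01  9.5400e+00] t 11.28 gap 0.599 f 0.0 [-0.8 -0.3 -0.2]
shift now-axes [ 1.4  1.5 76.2] shift target-axes [ 1.1  1.4 76.2] twist [-0.0013  0.0033  0.0014] j [ 31.  24. -29. 102.  -9.  62. -72.]
time_s: 11.7
ee_pos: [536.8, 19.0, 129.4]
tool_rot: [-159.9, 0.0, 9.5]
wrist_force: [0.1, 0.3, 0.2]
finger_gap: 0.599
gripper_force: 0.0
tcp [536.8  19.  129.4] [-1.5992e+02  4.0000e-02  9.5100e+00] t 11.7 gap 0.599 f 0.0 [0.1 0.3 0.2]
shift now-axes [ 0.2  1.3 23.2] shift target-axes [ 0.2  1.3 23.2] twist [-0.0005  0.0013  0.0016] j [ 29.  27. -29. 105.  -9.  55. -73.]
```

```bash
python3 -m jog '{"delta_pos":[[0,1.3,12],[0,0,11],[0,0,0],[0,0,0],[0,0,0]],"twist":[[0,0,0],[0,0,0],[0,0,0],[0,0,0],[0,0,0]],"gripper":[0.6,0.6,0.6,0.45,0.4]}' 5
python3 -m jog '{"delta_pos":[[0,0,0],[0,0,0],[0,0,0],[0,0,0],[0,0,0]],"twist":[[0,0,0],[0,0,0],[0,0,0],[0,0,0],[0,0,0]],"gripper":[0.3,0.28,0.26,0.24,0.22]}'
python3 -m jog '{"delta_pos":[[0,0,0],[0,0,0],[0,0,0],[0,0,0],[0,0,0]],"twist":[[0,0,0],[0,0,0],[0,0,0],[0,0,0],[0,0,0]],"gripper":[0.2,0.2,0.2,0.2,0.2]}'
python3 go.py 535.9 25.6 107.15 20.05
```

```text
time_s: 12.12
ee_pos: [536.6, 25.1, 108.8]
tool_rot: [-160.0, -0.1, 9.5]
wrist_force: [0.7, 0.2, -0.1]
finger_gap: 0.497
gripper_force: 0.0
time_s: 12.53
ee_pos: [536.2, 26.6, 108.9]
tool_rot: [-159.9, -0.1, 9.5]
wrist_force: [-3.7, 4.5, 7.7]
finger_gap: 0.255
gripper_force: 5.0
time_s: 12.95
ee_pos: [536.2, 26.6, 109.0]
tool_rot: [-159.9, -0.1, 9.6]
wrist_force: [-2.7, 7.4, 10.0]
finger_gap: 0.253
gripper_force: 5.0
tcp [536.2  26.6 109. ] [-1.5989e+02 -6.0000e-02  9.5500e+00] t 12.95 gap 0.253 f 5.00070307883135 [-2.7  7.4 10. ]
shift now-axes [-0.5  1.5  1.4] shift target-axes [-0.4  1.5  1.4] twist [-0.001  -0.0001  0.0029] j [ 28.  28. -29. 107.  -8.  53. -73.]
```

Fingers on the flats at 23.8 mm. I'll relieve the small misalignment load, then grip hard.

```bash
python3 -m jog '{"delta_pos":[[0,-1.3,-1.3],[0,0,0],[0,0,0],[0,0,0],[0,0,0]],"twist":[[0,0,0],[0,0,0],[0,0,0],[0,0,0],[0,0,0]],"gripper":[0.2,0.2,0.2,0.2,0.2]}' 5
python3 -m jog '{"delta_pos":[[0,0,0],[0,0,0],[0,0,0],[0,0,0],[0,0,0]],"twist":[[0,0,0],[0,0,0],[0,0,0],[0,0,0],[0,0,0]],"gripper":[0.2,0.2,0.2,0.2,0.2]}' 60
python3 go.py 535.9 25.6 107.15 0
```

```text
time_s: 13.37
ee_pos: [536.0, 26.2, 110.0]
tool_rot: [-160.0, -0.0, 9.5]
wrist_force: [-2.7, 2.1, 4.3]
finger_gap: 0.255
gripper_force: 5.0
time_s: 13.78
ee_pos: [536.0, 26.2, 109.9]
tool_rot: [-160.0, -0.0, 9.5]
wrist_force: [-3.4, 2.0, 5.4]
finger_gap: 0.249
gripper_force: 60.0
tcp [536.   26.2 109.9] [-1.5996e+02 -4.0000e-02  9.4900e+00] t 13.78 gap 0.249 f 60.003764040302485 [-3.4  2.   5.4]
shift now-axes [-0.2  1.5  2.4] shift target-axes [-0.2  0.6  2.8] twist [-3.498e-01 -3.000e-04  1.700e-03] j [ 28.  28. -29. 106.  -8.  53. -73.]
```

```bash
python3 -m jog '{"delta_pos":[[0,0.4,0],[0,0.4,0],[0,0.4,0],[0,0.4,0],[0,0.4,0]],"twist":[[-0.02,0,0],[-0.02,0,0],[-0.02,0,0],[-0.02,0,0],[-0.02,0,0]],"gripper":[0.2,0.2,0.2,0.2,0.2]}' 60
python3 -m jog '{"delta_pos":[[0,0.4,0],[0,0.4,0],[0,0.4,0],[0,0.4,0],[0,0.4,0]],"twist":[[-0.025,0,0],[-0.025,0,0],[-0.025,0,0],[-0.025,0,0],[-0.025,0,0]],"gripper":[0.2,0.2,0.2,0.2,0.2]}' 60
python3 go.py 535.9 25.6 107.15 0
```

```text
time_s: 14.2
ee_pos: [536.3, 24.7, 109.4]
tool_rot: [-165.7, -0.0, 9.5]
wrist_force: [-5.9, 5.3, 6.0]
finger_gap: 0.248
gripper_force: 60.0
time_s: 14.62
ee_pos: [536.6, 22.7, 109.1]
tool_rot: [-172.9, -0.0, 9.5]
wrist_force: [-5.1, 4.4, 6.6]
finger_gap: 0.249
gripper_force: 60.0
tcp [536.6  22.7 109.1] [-1.729e+02 -5.000e-02  9.500e+00] t 14.62 gap 0.249 f 60.00681358622387 [-5.1  4.4  6.6]
shift now-axes [-0.2 -2.7  2.3] shift target-axes [-0.2 -3.   1.9] twist [-0.1239 -0.0007  0.0019] j [ 18.  24. -24. 109.   3.  50. -87.]
```

Forces stay small. I'll finish the turn and look.

```bash
python3 -m jog '{"delta_pos":[[0,0.4,0],[0,0.4,0],[0,0.4,0],[0,0.4,0],[0,0.4,0]],"twist":[[-0.025,0,0],[-0.025,0,0],[-0.025,0,0],[-0.025,0,0],[-0.025,0,0]],"gripper":[0.2,0.2,0.2,0.2,0.2]}' 60
python3 -m jog '{"delta_pos":[[0,0,0],[0,0,0],[0,0,0],[0,0,0],[0,0,0]],"twist":[[0,0,0],[0,0,0],[0,0,0],[0,0,0],[0,0,0]],"gripper":[0.2,0.2,0.2,0.2,0.2]}' 60
python3 go.py 535.9 25.6 107.15 0
python3 - <<'E'
from h import *
a=vision.grab_frame("top"); b=vision.grab_frame("scene")
k=5; g=np.hstack([cv2.resize(f[y:y+100,x:x+80],None,fx=k,fy=k,interpolation=2) for f,x,y in((a,300,155),(b,270,90))])
g=np.clip(g*1.4,0,255).astype(np.uint8)
cv2.imwrite("pics/a4.png",g[:,:,::-1])
for th in(0,-.1,.1):
  q=[((np.array(proj("scene",armpt((-68,-135,z),th)))-[270,90])*5+[400,0]).round() for z in(-10,65)]
  print(th,"jar bottom/top centre",*q)
E
```

```text
time_s: 15.03
ee_pos: [536.9, 20.7, 108.9]
tool_rot: [179.9, -0.0, 9.5]
wrist_force: [-6.4, 4.7, 8.0]
finger_gap: 0.25
gripper_force: 60.0
time_s: 15.45
ee_pos: [536.9, 20.8, 108.9]
tool_rot: [180.0, -0.0, 9.5]
wrist_force: [-6.8, 4.4, 8.7]
finger_gap: 0.249
gripper_force: 60.0
tcp [536.9  20.8 108.9] [ 1.80e+02 -5.00e-02  9.51e+00] t 15.45 gap 0.249 f 60.00872427597642 [-6.8  4.4  8.7]
shift now-axes [-0.2 -4.9  1.8] shift target-axes [-0.2 -4.9  1.8] twist [ 0.     -0.0008  0.0019] j [ 12.  23. -21. 109.  11.  49. -95.]
0 jar bottom/top centre [677. 313.] [689. 195.]
-0.1 jar bottom/top centre [675. 335.] [689. 211.]
0.1 jar bottom/top centre [679. 292.] [687. 180.]
```

View pics/a4.png

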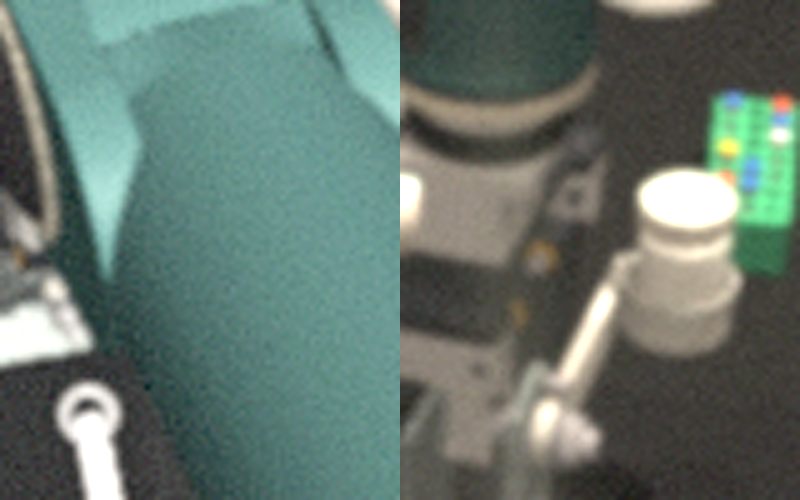

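The cap centre in scene is at about (327.6,129.6), against the 129.0 predicted for level, so the pivot is near −0.02 rad. The jar is seated and the robot is clear of it. I'll wait a little and check for sag.

```bash
cat > cap.py <<'E'
from h import *
b=vision.grab_frame("scene")[115:145,312:345]; m=(b.min(2)>135).astype(np.uint8)
n,l,s,c=cv2.connectedComponentsWithStats(m); i=1+s[1:,4].argmax(); print(c[i]+[312,115],s[i,4])
st=arm.get_state(); print(st["tool_rot"].round(2),st["gripper_force"],st["time_s"])
E
python3 cap.py
python3 -m jog '{"delta_pos":[[0,0,0],[0,0,0],[0,0,0],[0,0,0],[0,0,0]],"twist":[[-0.01,0,0],[0,0,0],[0,0,0],[0,0,0],[0,0,0]],"gripper":[0.2,0.2,0.2,0.2,0.2]}' 60 
for i in 1 2; do python3 cap.py; python3 -m jog '{"delta_pos":[[0,0,0],[0,0,0],[0,0,0],[0,0,0],[0,0,0]],"twist":[[0,0,0],[0,0,0],[0,0,0],[0,0,0],[0,0,0]],"gripper":[0.2,0.2,0.2,0.2,0.2]}' 60; done; python3 cap.py
```

```text
[327.45901639 129.51912568] 183
[ 1.8e+02 -5.0e-02  9.5e+00] 60.00861017033458 15.6
time_s: 16.02
ee_pos: [537.0, 20.6, 109.0]
tool_rot: [179.4, -0.0, 9.5]
wrist_force: [-6.5, 4.1, 8.1]
finger_gap: 0.248
gripper_force: 60.0
[327.45652174 129.17934783] 184
[ 1.7942e+02 -5.0000e-02  9.5000e+00] 60.00823091017082 16.0667
time_s: 16.48
ee_pos: [537.0, 20.6, 108.9]
tool_rot: [179.4, -0.0, 9.5]
wrist_force: [-6.0, 3.6, 8.4]
finger_gap: 0.25
gripper_force: 60.0
[327.40540541 129.16756757] 185
[ 1.7942e+02 -5.0000e-02  9.5000e+00] 60.00827584415674 16.5333
time_s: 16.95
ee_pos: [536.9, 20.6, 108.9]
tool_rot: [179.4, -0.0, 9.5]
wrist_force: [-7.0, 3.1, 8.4]
finger_gap: 0.247
gripper_force: 60.0
[327.48387097 129.10752688] 186
[ 1.7942e+02 -5.0000e-02  9.5000e+00] 60.00820757355541 17.0
```

Steady and level, with no sag. Handing in.

```bash
python3 -c "
from bench import arm; print(arm.job_done())"
```

```text
the job is handed in; nothing more can be done
None
```

The job is handed in at about 17 s of the 51 s allowed: the jar is seated in the cup and released, and the arm is level to about 0.02 rad by the camera, with the fingers still holding the bolt head at 60 N; the hand-in returned no verdict.

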